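Shut the drying chamber and hold the pump's valve arm open

TASK

Push the drying chamber's door shut until it clicks fully home on its catch. Then swing the spring-loaded valve arm on the green vacuum pump, which has an upright grip at its end, all the way round against its spring to the stop, and keep holding it there: finish while still holding the arm at the stop, with the door still shut. Do not knock over or push aside the glassware and other things standing about.

Things in the scene. Friction and masses are not known exactly. Their poses are not given: they have to be found in the camera images.
- chamber: White bench drying chamber, fixed, 240 deep (x) x 260 wide (y) x 200 mm high; origin at the centre of its underside; its own -x axis points out of its door front, z up. A brass stub on its roof reaches 230 mm.
- door (a joint): Door angle, rad: 0 = shut and seated; grows as it opens (clockwise from above, towards chamber -x); 0.35 to 0.8 at the start, stays where left. White panel 240 wide x 180 high x 16 mm, vertical hinge axis at its +y edge (chamber frame). A sprung roller catch resists over the last 15 mm (about 5 N at the free edge), then draws it home from about 0.02 rad.
- door_hinge (a point): Point on the door's vertical hinge axis (on the chamber's front plane), at the height of the door's handle, 155 mm above the table.
- door_handle (a point): Centre of the door's handle: a horizontal round steel bar 100 mm long, about 10 mm thick, 35 mm out from the door's outer face, moving with the door, 155 mm above the table (door's top edge: 190 mm). When shut it lies 51 mm out of the chamber's front plane and 165 mm along the door from the hinge axis.
- pump: Green vacuum pump with a round cylinder and a belt guard, fixed, base 250 x 190 mm, up to 190 mm high; origin at the centre of its underside (base centre 5 mm off); its own -x axis points to the front where the valve hangs on a steel hanger, z up.
- cage (a joint): Angle of the valve's cage arm, rad: 0 = at rest pin, 1.1 = at the stop pin (hard stop); grows anticlockwise seen from above. At 0 the arm points 0.55 rad to the +y side of the pump's -x axis, at 1.1 as far to the -y side. A spring returns it to 0 when let go: about 3 N at the grip at rest, 6 N at the stop.
- cage_pivot (a point): Point on the arm's vertical pivot axis, 180 mm above the table, 140 mm in front (-x) of the pump's origin.
- cage_grip (a point): Centre of the arm's grip: an upright black round post 18 mm in diameter at the arm's free end, 130 mm from the pivot axis, moving with the arm. The post is free from 152 to 206 mm above the table; this point is at 180 mm. The cage arm below it is two flat aluminium plates 18 mm wide, between 128 and 150 mm above the table.
- beaker: Bystander: open glass beaker, 66 mm across, 85 mm high, near the middle of the front of the bench. Origin at the centre of its underside.
- dish: Bystander: flat glass dish, 80 mm across, 16 mm high, on the bench below the valve arm. Origin at the centre of its underside.
- wrench: Bystander: steel wrench lying on the bench. Origin at the centre of its underside.
- reagent: Bystander: amber reagent bottle, 72 mm across, 150 mm high, at the left. Origin at the centre of its underside.
- washbottle: Bystander: white plastic bottle, 68 mm across, 170 mm high, at the right. Origin at the centre of its underside.
- jar: Bystander: glass jar, 56 mm across, 60 mm high, on the bench in the middle, beyond the beaker. Origin at the centre of its underside.
- corkring: Bystander: cork ring, 90 mm across, 25 mm high, on the bench. Origin at the centre of its underside.

How it is judged:
On the way, in this order (a step that is already met when the one before it is completed fails the run):
1. the door is shut and seated on its catch, while the valve arm is still at rest (value of joint door below 0.02 rad and value of joint cage below 0.15 rad), for 0.2 s.
2. the valve arm is brought to its stop by the fingers, the door still shut (value of joint cage above 1.04 rad and contact force between the fingers and cage above 2 N and value of joint door below 0.02 rad), for 0.3 s.
At the end, for the whole second after the job is handed in: The program ends holding: through the last second the gripper's fingers press on the valve arm with more than 2 N and keep it within 0.06 rad of its stop (joint cage above 1.04) and still, while the door stays seated (joint door below 0.02 rad) (all of step 2 and velocity of joint cage between -0.1 and 0.1 rad/s); the arm keeps its last pose, push and grip.
It fails at once if a bystander is shifted by more than 40 mm or knocked over (distance of any of beaker, dish, wrench, reagent, washbottle, jar, corkring from where it was at the start of the episode above 0.04 m or angle between any of beaker, dish, wrench, reagent, washbottle, jar, corkring's own z axis and vertical above 0.5 rad).
It also fails if it takes over 54 s, if anything falls off the work surface, if the arm or the gripper's body presses on something with over 40 N, if the wrist force passes 120 N, or if a joint passes its speed limit or range.

ROBOT

A 6-joint arm with a two-finger parallel gripper is mounted at the origin on the work surface. World frame = base frame: x ahead of the robot, y to its left, z up, the work surface at z = 0. Lengths are in m, angles in rad, forces in N, time in s.
With the tool pointing down it reaches from about 0.325 to 0.9 m from the base axis. Payload 6.1 kg.
Tool frame: the origin (TCP) lies on the mounting face of the last link; the fingertips stand 173 mm ahead of it and the grasp point (between the pads) lies 155 mm ahead of it (manip.tcp_to_tips is the z of the fingertips in the tool frame, in m); z points along the fingers, y is the line along which they close (so a half turn about z gives the same grasp; the last joint's range is limited). The gripper opens to 85 mm and grips with 20 to 120 N. Pads are 22 mm wide; open, the fingers measure 114 mm over their backs; the gripper's body (76 mm by 85 mm) begins 54 mm behind the grasp point. The pads swing forward as they close: fully open they stand 13 mm farther back than shut.
Start: joints at [-1.388, 0.22, 1.526, -0, 1.395, -0.126], TCP at [0.19, -0.595, 0.405] pointing down, gripper open.
Joint ranges: [-2.98, 2.98], [-0.91, 2.08], [0.09, 2.57], [-1.24, 4.39], [0.2, 2.65], [-2.68, 2.68]. Speed limits (rad/s): [2.57, 2.57, 3.01, 3.14, 3.14, 3.14].

INTERFACE

Orientations are given as a unit quaternion [w, x, y, z].
In Python, from cell import manip, fingers, kinematics, eyes, ticket, read_t, read_joint_pos, read_dq, read_tau, read_eef_pos, read_orientation, read_ft_force, read_ft_torque, read_finger_gap, read_grasp_force gives the robot as it stands. Calls block until the motion is done:
- manip.move_pose(position, orientation): joint-space move of the TCP to a pose.
- manip.move_l(position, velocity=0.15, rotation=None): straight line of the TCP; rotation=None keeps the orientation; velocity is the mean speed in m/s.
- manip.movej(angles): joint-space move.
- fingers.move_gripper(opening, f_grip=None): finger opening in m; f_grip is the grip in N (None keeps the last); returns when the fingers have stopped.
- manip.dwell(seconds).
- kinematics.inverse_kinematics(position, orientation): joint angles nearest the present ones, or None.
- eyes.capture(name): name is "side" or "top" or "wrist"; returns a dict with "img" (400x640x3 uint8, blue, green, red), "K" (3x3 intrinsics, pixels), "pose" (4x4, takes a point from camera to world coordinates). Camera axes: x right, y up, looking along -z (the intrinsics and any distortion apply to the point x, -y, -z); pixel columns grow to the right and rows downward; lengths in m; the calibration is good to about 2 mm. A picture is of the moment at which its call begins. There is no depth.
A pose or a line that the arm cannot do raises manip.PlanningError and nothing moves.
- ticket.job_done(): hands the job in; it is judged then, once.
Readings, each from a call of its own:
- read_t(): time.
- read_joint_pos(): joint angles.
- read_dq(): joint speeds.
- read_tau(): joint torques, N m.
- read_eef_pos(): TCP position.
- read_orientation(): TCP orientation.
- read_ft_force(): force on the tool from outside, world axes, zero at the start.
- read_ft_torque(): the same for the moment, N m.
- read_finger_gap(): finger opening in m.
- read_grasp_force(): force on a finger pad.
Only numpy, scipy, OpenCV 4.12 (cv2) and the standard library are available. Lean on these libraries where they do the work, as an engineer would, in place of code of your own. Each camera call takes 0.05 s, during which the arm holds its last target. There are 200 camera calls.

## Working session

There is one attempt and no reset: what is moved stays moved. The work goes in short steps, each a Python script; the robot and the scene stay as the last script left them, time stands still between calls to the robot, and variables do not carry over. Pictures are saved under pics/ and viewed, at most 10 in all, crops included, and the job is handed in when it is done.

```bash
ls; mkdir -p pics; python3 - <<'E'
from cell import *
import cv2,numpy as np
for n in("top","side"):
    c=eyes.capture(n);cv2.imwrite(f"pics/{n}0.png",c["img"]);np.savez(f"{n}0.npz",**c);print(n,c["K"].tolist(),np.round(c["pose"],3).tolist(),[k for k in c])
print(read_t(),read_orientation(),read_ft_force())
E
```

```text
pics
top [[464.68952122549916, 0.0, 325.7834608544617], [0.0, 464.68952122549916, 203.70064414846794], [0.0, 0.0, 1.0]] [[0.008, 0.98, -0.198, 0.235], [-1.0, 0.008, 0.001, -0.015], [0.002, 0.198, 0.98, 1.698], [0.0, 0.0, 0.0, 1.0]] ['img', 'K', 'pose']
side [[466.8449695108, 0.0, 320.52610655755706], [0.0, 466.8449695108, 192.7484521115495], [0.0, 0.0, 1.0]] [[-0.847, -0.293, 0.443, 1.159], [0.53, -0.5, 0.684, 0.984], [0.021, 0.815, 0.579, 0.94], [0.0, 0.0, 0.0, 1.0]] ['img', 'K', 'pose']
0.1 [-8.75890027e-04  9.88104485e-01  1.53781530e-01 -3.26537182e-05] [-0.18955426 -0.46011969 -0.5952911 ]
```

View pics/top0.png

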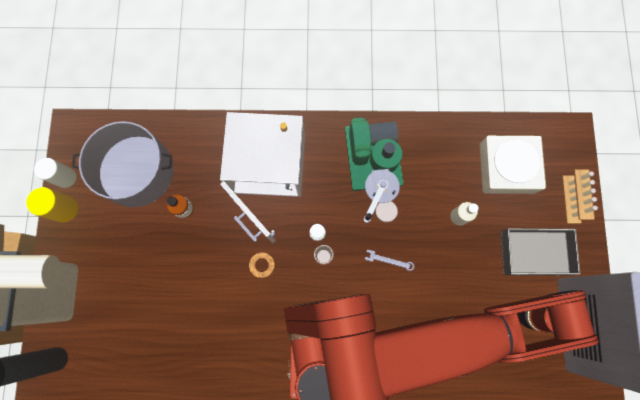

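View pics/side0.png

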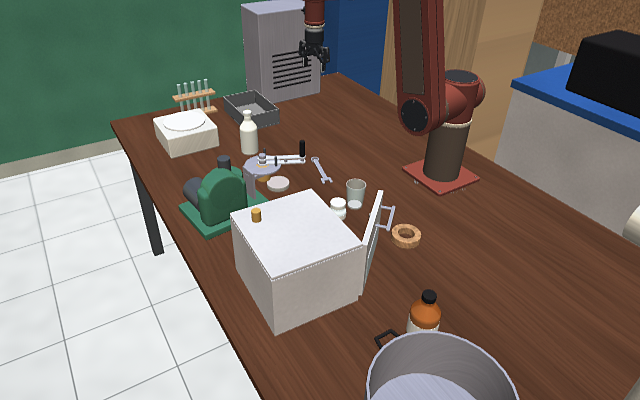

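The top view shows the chamber at (262,150) with its door swung out from (222,183) to (272,238), and the pump at (375,155) with the black grip near (369,217). The beaker is at (323,255), the jar (317,232), the ring (261,265) and the wrench (390,261). I'll enlarge this area.

```bash
python3 - <<'E'
import cv2
i=cv2.imread("pics/top0.png")[100:280,210:420]
cv2.imwrite("pics/top0c.png",cv2.resize(i,None,fx=3.3,fy=3.3,interpolation=cv2.INTER_CUBIC))
i=cv2.imread("pics/side0.png")[130:330,200:440]
cv2.imwrite("pics/side0c.png",cv2.resize(i,None,fx=3,fy=3,interpolation=cv2.INTER_CUBIC))
E
```

```text
(no output)
```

View pics/top0c.png

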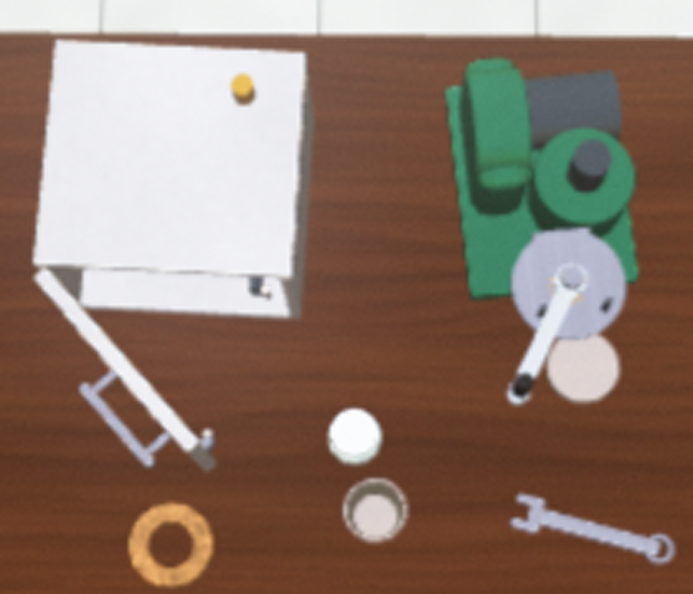

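View pics/side0c.png

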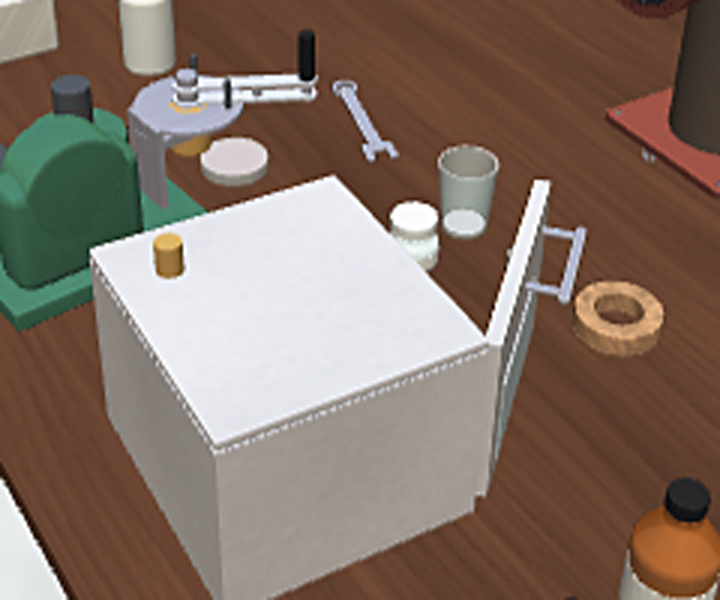

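The enlarged top crop gives these points:
- **Chamber roof corners:** (57,42), (304,53), (291,276), (36,262).
- **Door top edge:** (40,272) to (197,452).
- **Handle ends:** (85,388) and (150,462).
- **Grip top:** about (523,384).
- **Pivot:** about (572,277).

The side crop confirms the layout, with the grip top at (307,35).

```bash
cat > h.py <<'E'
import numpy as np,cv2
def ray(c,u,v):
    K,P=c["K"],c["pose"]; d=P[:3,:3]@np.array([(u-K[0,2])/K[0,0],-(v-K[1,2])/K[1,1],-1.]); return P[:3,3],d
def onz(c,u,v,z):
    o,d=ray(c,u,v); return (o+d*(z-o[2])/d[2])[:2]
def tri(c1,p1,c2,p2):
    A=[];b=[]
    for c,p in((c1,p1),(c2,p2)):
        o,d=ray(c,*p);d/=np.linalg.norm(d);M=np.eye(3)-np.outer(d,d);A.append(M);b.append(M@o)
    return np.linalg.lstsq(np.vstack(A),np.hstack(b),rcond=None)[0]
E
python3 - <<'E'
from h import *
t=dict(np.load("top0.npz"));s=dict(np.load("side0.npz"))
f=lambda c,r,z:np.round(onz(t,210+c/3.3-.35,100+r/3.3-.35,z),4)
g=lambda c,r:(200+c/3-.33,130+r/3-.33)
for n,c,r,z in [("roofBL",57,42,.2),("roofBR",304,53,.2),("roofFR",291,276,.2),("roofFL",36,262,.2),("doorH",40,272,.19),("doorF",197,447,.19),("hanA",85,388,.16),("hanB",150,462,.16),("grip",523,384,.206),("pivot",572,277,.19),("jar",355,436,.06),("beaker",375,508,.085),("cork",171,545,.025),("wrA",525,515,.01),("wrB",660,548,.01),("dish",584,370,.016)]:
    print(n,f(c,r,z))
print("tri grip",tri(t,(210+523/3.3-.35,100+382/3.3-.35),s,g(307,36)))
print("side roof FL,FR",onz(s,*g(487,345),.2),onz(s,*g(333,178),.2), "door free",onz(s,*g(542,183),.19),"han",onz(s,*g(580,232),.155),onz(s,*g(565,297),.155))
E
```

```text
roofBL [0.8534 0.3244]
roofBR [0.8437 0.0682]
roofFR [0.6058 0.0769]
roofFL [0.6181 0.3338]
doorH [0.6103 0.3315]
doorF [0.4334 0.167 ]
hanA [0.4968 0.2864]
hanB [0.4218 0.2174]
grip [ 0.4966 -0.1547]
pivot [ 0.6097 -0.2069]
jar [0.4639 0.0131]
beaker [ 0.3843 -0.0092]
cork [0.348  0.2117]
wrA [ 0.385  -0.1737]
wrB [ 0.3502 -0.321 ]
dish [ 0.5463 -0.2406]
tri grip [ 0.49855597 -0.15460491  0.20495314]
side roof FL,FR [0.62119403 0.33957829] [0.60740357 0.08062024] door free [0.43547843 0.17396162] han [0.42026051 0.21725567] [0.49212708 0.28447093]
```

```bash
cat >> h.py <<'E'
def q(psi): return [0,np.cos(psi/2),np.sin(psi/2),0]
H=np.array([.6185,.327]); YC=-.044
def doorpose(th,out=.067,al=.185):
    a=YC-th; c,s=np.cos(a),np.sin(a)
    return H+np.array([[c,-s],[s,c]])@np.array([-out,-al]), a+np.pi
E
cat > door.py <<'E'
from cell import *
from h import *
fingers.move_gripper(0.0)
p,a=doorpose(.78,.067+.03)
manip.move_pose([*p,.46],q(a))
manip.move_l([*p,.308],.2)
f0=read_ft_force(); print("at start",read_t(),p,f0)
c=eyes.capture("top");cv2.imwrite("pics/top1.png",cv2.resize(c["img"][150:290,200:340],None,fx=4,fy=4))
E
python3 door.py
```

```text
at start 4.925 [0.41684302 0.27251641] [ 0.42191308 -0.22733845  0.08182612]
```

View pics/top1.png

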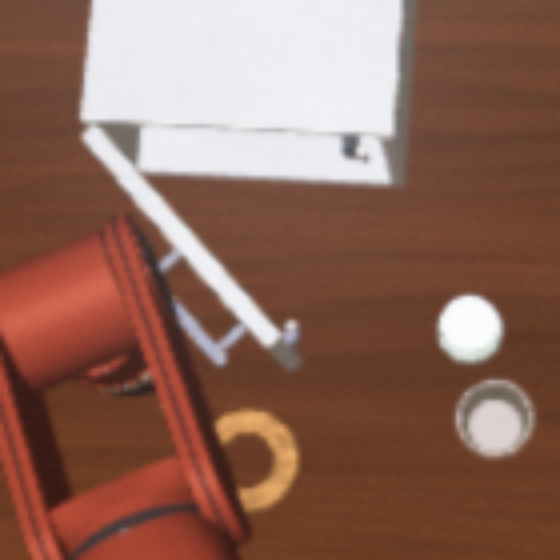

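The gripper is outside the handle, with the bar at about (200,335) and the door untouched. Now I'll push along the arc while watching the force.

```bash
cat > push.py <<'E'
from cell import *
from h import *
f0=np.array(read_ft_force())
def go(th,v):
    p,a=doorpose(th); manip.move_l([*p,.308],v,q(a))
    d=read_ft_force()-f0; return -d[:2]@np.array([np.cos(YC-th),np.sin(YC-th)]), np.linalg.norm(d)
for th in [.78,.62,.46,.3,.2,.14,.1]: r=go(th,.12); print(th,np.round(r,1))
while th>-.12:
    th-=.01; r=go(th,.03); print(round(th,2),np.round(r,1),end=' ')
    if th<.04 and r[0]>18: break
print(read_t())
c=eyes.capture("top");cv2.imwrite("pics/top2.png",cv2.resize(c["img"][150:290,200:340],None,fx=4,fy=4))
E
python3 push.py
```

```text
0.78 [-0.1  1.1]
0.62 [1.  1.1]
0.46 [0.9 1.6]
0.3 [0.2 0.2]
0.2 [0.2 1. ]
0.14 [0.6 1.2]
0.1 [1.2 1.7]
0.09 [0.2 0.5] 0.08 [-0.   0.4] 0.07 [2.4 2.6] 0.06 [8.  9.2] 0.05 [ 9.8 11.4] 0.04 [6.9 8.7] 0.03 [2.9 3.1] 0.02 [1.5 1.7] 0.01 [6.8 7.4] 0.0 [14.  16.4] -0.01 [20.5 25.1] 10.1667
```

View pics/top2.png

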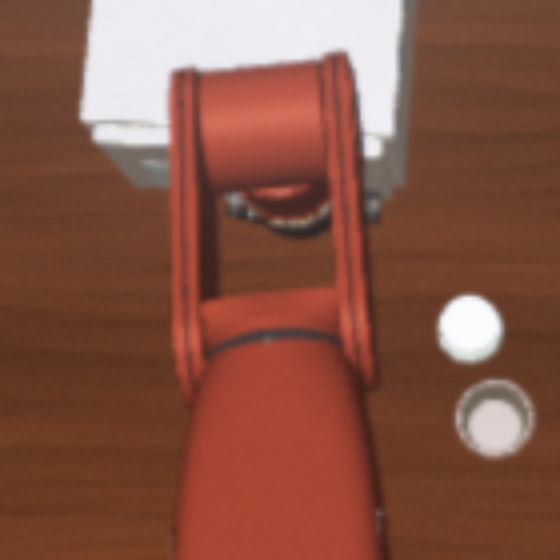

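The catch force peaked near 0.05 rad, dropped off, then rose at a hard stop, and the picture shows the door flush with the front at (100-390,130). I'll back off and look at the grip from above.

```bash
cat > over.py <<'E'
from cell import *
from h import *
p,a=doorpose(0,.067+.05); manip.move_l([*p,.308],.15,q(a)); manip.move_l([*p,.46],.25)
c=eyes.capture("top")
fingers.move_gripper(.06,20)
manip.move_pose([.4975,-.1547,.48],q(-.44))
w=eyes.capture("wrist"); np.savez("wrist.npz",**w); t=eyes.capture("top"); np.savez("top3.npz",**t)
A=cv2.resize(w["img"],(640,400)); B=cv2.resize(t["img"][100:260,200:320],(150,200))
O=np.zeros((400,790,3),np.uint8);O[:,:640]=A;O[:200,640:]=B;cv2.imwrite("pics/w3.png",O)
print(read_t(),read_eef_pos(),np.round(w["pose"],3).tolist())
E
python3 over.py
```

```text
14.7083 [ 0.49756129 -0.15445033  0.47997807] [[-0.426, 0.87, 0.249, 0.561], [-0.905, -0.41, -0.118, -0.184], [-0.0, -0.275, 0.961, 0.448], [0.0, 0.0, 0.0, 1.0]]
```

View pics/w3.png

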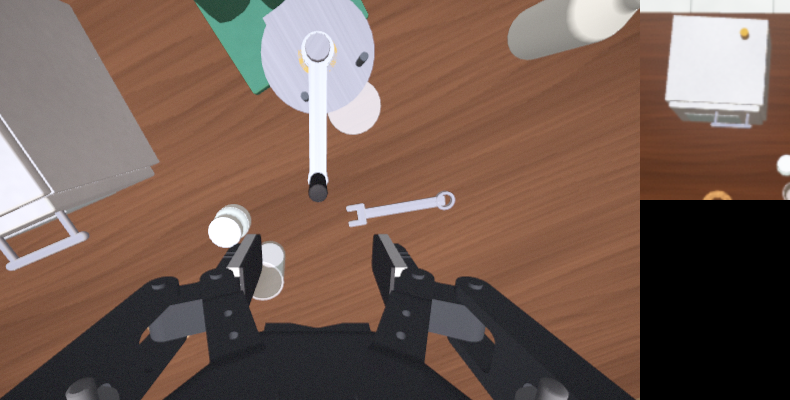

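The small top view shows the door shut. In the wrist view the grip top is at (317,193) and the pivot at (318,47).

```bash
python3 - <<'E'
from h import *
w=dict(np.load("wrist.npz"));t=dict(np.load("top0.npz"))
g=onz(w,317,193,.206);print("grip",g)
for z in(.16,.18,.2): 
    p=onz(w,318,47,z);d=g-p;print(z,p,np.hypot(*d),np.arctan2(d[1],d[0])%6.283)
print("tri pivot",tri(w,(318,47),t,(210+572/3.3-.35,100+277/3.3-.35)))
E
```

```text
grip [ 0.50027317 -0.1560113 ]
0.16 [ 0.61645572 -0.21178004] 0.12887411190576561 2.6940649064602904
0.18 [ 0.61258449 -0.20987161] 0.12455828156487252 2.694428295884489
0.2 [ 0.60871327 -0.20796317] 0.12024246885287085 2.694817771332887
tri pivot [ 0.61659486 -0.21111526  0.16099897]
```

```bash
cat > cage.py <<'E'
from cell import *
from h import *
G=np.array([.5,-.156]);A0=2.694;P=G-.13*np.array([np.cos(A0),np.sin(A0)])
Z=.335
def pose(th):
    a=A0+th; return [*(P+.13*np.array([np.cos(a),np.sin(a)])),Z], q(a-np.pi), np.array([-np.sin(a),np.cos(a)])
p,o,_=pose(0)
manip.move_l([p[0],p[1],.42],.15,o); manip.move_l(p,.1); f0=np.array(read_ft_force())
fingers.move_gripper(0,40); print("gap",read_finger_gap(),read_grasp_force(),np.round(read_ft_force()-f0,1))
def go(th,v):
    p,o,t=pose(th); manip.move_l(p,v,o); f=read_ft_force()-f0; r=-f[:2]@t
    print(round(th,2),np.round(r,1),np.round(f,1),round(read_finger_gap(),4)); return r
for th in np.arange(.1,1.01,.15): 
    if go(th,.08)>25: break
else:
    while th<1.25:
        th+=.02
        if go(th,.03)>15: break
print(read_t())
t=eyes.capture("top");s=eyes.capture("wrist");cv2.imwrite("pics/e.png",np.hstack([t["img"][100:280,200:420],cv2.resize(s["img"],(288,180))]))
E
python3 cage.py
```

```text
gap 0.016873379522255275 38.98159682750702 [-2.  -0.3  3.7]
0.1 3.0 [-0.1  3.2  5.7] 0.017
0.25 3.9 [0.9 3.8 5.8] 0.0169
0.4 4.8 [1.5 4.8 6.3] 0.017
0.55 5.1 [0.7 5.2 6.6] 0.0173
0.7 4.8 [0.4 5.1 6.9] 0.0167
0.85 4.6 [0.3 5.1 7.6] 0.0166
1.0 6.0 [-1.2  6.3  8.6] 0.0169
1.02 5.7 [-0.5  6.4  7.5] 0.0173
1.04 5.6 [-1.2  6.   8.1] 0.017
1.06 4.9 [-0.7  5.5  8.5] 0.0169
1.08 4.9 [-0.8  5.5  7.2] 0.0173
1.1 5.4 [-1.5  5.7  7.3] 0.0169
1.12 8.2 [-2.6  8.3  9.9] 0.0171
1.14 17.0 [-8.3 15.2 14.8] 0.0171
21.125
```

View pics/e.png

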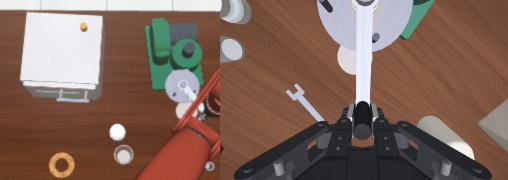

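The door is shut, the arm is held in the fingers against its stop (force rose from 5 to 17 N there), and the bystanders in view are in place. I'll let it settle and hand in.

```bash
python3 - <<'E'
from cell import *
manip.dwell(.5); print(read_grasp_force(),read_ft_force(),abs(read_dq()).max()); print(ticket.job_done())
E
```

```text
40.945181250572205 [-9.57322106 13.36736858 15.50368925] 0.0010357846980929618
the job is handed in; nothing more can be done
None
```

The door is shut on its catch and the gripper is holding the valve arm at its stop; I handed the job in about 22 s into the 54 s limit, and no verdict came back.

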